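Carry a waveguide module on a lifting paddle to the probe stand

TASK

Pick up the loaded lifting paddle by its orange stem and carry the gold-plated module, balanced level on the blade, to the test stand; set the module down across the two dark rails, square and centred under the probe, by lowering the blade through the gap between them. Then draw the empty paddle out and lay it flat on free bench. Never touch the module with the gripper or tip it, do not bump the stand with the arm or gripper, and leave the other things on the bench where they are.

Things in the scene. Friction and masses are not known exactly. Their poses are not given: they have to be found in the camera images.
- paddle_blade (a point): Point on top of the paddle's blue blade, 4 mm above its flat underside (z = 0.004 lying on the bench); x along the blade to its front end, z the blade's upward normal. Blade 4 mm thick, 40 mm wide, tip 32 mm ahead of this point; 56 to 101 mm behind this point it is a 60 mm wide heel. The module starts about here.
- paddle_grip (a point): Grip point on the paddle's orange stem, 111 mm behind (-x) and 70 mm above paddle_blade, axes as there. The stem rises from the heel backwards and up, 35 degrees from vertical, and ends 30 mm beyond this point. Grip across its 20 mm (along y), fingers pointing down along the stem (the tool leaning back about 35 degrees), with 40 N or more: the load hangs in front.
- module_centre (a point): Centre (half-way up) of the body of the gold-plated waveguide module, a loose box 42 mm (x) by 84 mm (y) by 34 mm high, about 0.12 kg; a black connector sticks out 14 mm at its -x face. It starts lying on the blade, its long side across the blade, a few mm and degrees off.
- rail_centre (a point): Test stand: middle between its two dark rails, level with their tops, 100 mm above the bench; x is the way the paddle enters (open front at -x, column at +x). The rails run along x, 70 mm long, 28 to 42 mm to either side of this point, with a yellow line at mid-length. The 56 mm gap between them is open at the front and above, and empty down to 10 mm above the bench.
- test_stand: The fixed stand; origin on the bench, 100 mm below rail_centre, same axes. Over the rail centre hangs a probe, tip 235 mm above the bench. Its arm (36 mm wide, underside 310 mm above the bench) reaches 95 mm forward of the rail centre: a gripper upright over the stem would strike it, so it must lean back. Column 71 mm behind the rail centre. Base plate 50 mm forward, 55 mm to each side.
- module: The same module; origin on its underside, 7 mm behind (-x) and 17 mm below module_centre, same axes.
- paddle: The lifting paddle, 100 g; origin on the underside, 4 mm below paddle_blade, same axes. It stands flat on its own, loaded or empty.
- solder_spool: Bystander: solder spool, 54 mm across, 40 mm high, standing; origin at the centre of its underside.
- marker_pen: Bystander: marker pen, 135 mm long, lying; origin below its middle.
- attenuator: Bystander: black finned coaxial attenuator, 58 mm long, lying; origin below its middle.
- parts_case: Fixed blue parts case on the bench, 142 mm (x) by 206 mm (y), 47 mm high, origin at the centre of its underside; its clear lid stands open at the back (+x) edge, up to 180 mm above the bench: carry the load over it or in front of it.
- board_vice: Fixed blue board vice, 80 mm (x) by 198 mm (y), 60 mm high, origin at the centre of its underside; it stands in front of the test stand, and the paddle passes over it.
- carton: Fixed closed cardboard box, 251 mm (x) by 324 mm (y), 101 mm high, to the left of the test stand; origin at the centre of its underside.

How it is judged:
By the outcome, as a careful person would: the job done as asked, in the order asked, and still so for the second after the job is handed in, with the robot touching nothing.
It also fails if it takes over 72 s, if anything falls off the work surface, if the arm or the gripper's body presses on something with over 40 N, if the wrist force passes 120 N, or if a joint passes its speed limit or range.

ROBOT

A 6-joint arm with a two-finger parallel gripper is mounted at the origin on a cart in front of the work surface, level with it; the furniture and walls round the work are solid. World frame = base frame: x ahead of the robot, y to its left, z up, the work surface at z = 0. Lengths are in m, angles in degrees, forces in N, time in s.
With the tool pointing down it reaches from about 0.35 to 0.925 m from the base axis. Payload 6.4 kg.
Tool frame: the origin (TCP) lies between the finger pads; the fingertips stand 25 mm ahead of it and the grasp point (between the pads) lies 6 mm ahead of it; z points along the fingers, y is the line along which they close (so a half turn about z gives the same grasp; the last joint's range is limited). The gripper opens to 94 mm and grips with 3 to 60 N. Pads are 16 mm wide; open, the fingers measure 119 mm over their backs; the gripper's body (75 mm by 177 mm) begins 78 mm behind the grasp point.
Start: joints at [62.79, 14.043, 89.255, -0, 76.702, -9.975], TCP at [0.193, 0.621, 0.195] pointing down, gripper open.
Joint ranges: [-179.41, 179.41], [-58.25, 129.5], [7.25, 145.43], [-54.29, 234.29], [11.92, 165.04], [-157.13, 157.13]. Speed limits (degrees/s): [147.25, 147.25, 180, 180, 180, 180].

INTERFACE

Orientations are given as [roll, pitch, yaw] about the fixed x, y, z axes, in that order (R = Rz(yaw) Ry(pitch) Rx(roll)).
In Python, from bench import r, hand, cams, order gives the robot as it stands. The module is installed in compiled form; this text tells all that it offers. Calls block until the motion is done:
- r.goto(position, orientation): joint-space move of the TCP to a pose.
- r.move_straight(position, vel=0.15, frame=None, contact_N=None): straight line of the TCP; frame=None keeps the orientation; vel is the mean speed in m/s. With contact_N (N) it stops when the force on the tool has changed by that much, and returns True; else False.
- r.goto_joints(angles): joint-space move.
- hand.grip(opening, grasp_force=None): finger opening in m; grasp_force is the grip in N (None keeps the last); returns when the fingers have stopped.
- r.wait(seconds).
- r.solve_ik(position, orientation): joint angles nearest the present ones, or None.
- r.observe(): the state.
- cams.grab_frame(name): name is "scene" or "top" or "wrist"; returns a dict with "pixels" (420x560x3 uint8, red, green, blue), "mtx" (3x3 intrinsics, pixels), "cam_to_world" (4x4, takes a point from camera to world coordinates). Camera axes: x right, y up, looking along -z (the intrinsics and any distortion apply to the point x, -y, -z); pixel columns grow to the right and rows downward; lengths in m; the calibration is good to about 2 mm. A picture is of the moment at which its call begins. There is no depth.
A pose or a line that the arm cannot do raises r.IKError and nothing moves.
- order.hand_in(): hands the job in; it is judged then, once.
The state is a dict: "t": time; "joints": joint angles; "joint_velocities": joint speeds; "joint_torque": joint torques, N m; "eef_pos": TCP position; "ee_rot": TCP orientation; "wrist_force": force on the tool from outside, world axes, zero at the start; "wrist_torque": the same for the moment, N m; "grip_width": finger opening in m; "grip_force": force on a finger pad.
Only numpy, scipy, OpenCV 4.12 (cv2) and the standard library are available. Lean on these libraries where they do the work, as an engineer would, in place of code of your own. Each camera call takes 0.05 s, during which the arm holds its last target. There are 200 camera calls.

## Working session

There is one attempt and no reset: what is moved stays moved. The work goes in short steps, each a Python script; the robot and the scene stay as the last script left them, time stands still between calls to the robot, and variables do not carry over. Pictures are saved under pics/ and viewed, at most 10 in all, crops included, and the job is handed in when it is done.

```bash
mkdir -p pics
python3 - <<'E'
from bench import r,hand,cams,order
import cv2,numpy as np
for n in("scene","top"):
    f=cams.grab_frame(n); cv2.imwrite(f"pics/{n}0.png",cv2.resize(f["pixels"][:,:,::-1],(800,600),interpolation=cv2.INTER_CUBIC) if n!="x" else 0)
    print(n,f["mtx"].tolist(),np.round(f["cam_to_world"],3).tolist(),[k for k in f]); np.savez(n+"0.npz",**f)
s=r.observe();print(s["t"],s["eef_pos"],s["ee_rot"])
E
```

```text
scene [[408.33806038223844, 0.0, 280.23824980584885], [0.0, 408.33806038223844, 216.07072307506064], [0.0, 0.0, 1.0]] [[0.711, 0.414, -0.568, -0.255], [-0.703, 0.412, -0.58, -0.727], [-0.006, 0.812, 0.584, 0.909], [0.0, 0.0, 0.0, 1.0]] ['pixels', 'mtx', 'cam_to_world']
top [[500.4489940552389, 0.0, 279.4355245034985], [0.0, 500.4489940552389, 211.28024968737415], [0.0, 0.0, 1.0]] [[0.026, 0.986, -0.162, 0.311], [-1.0, 0.028, 0.011, 0.076], [0.015, 0.162, 0.987, 1.352], [0.0, 0.0, 0.0, 1.0]] ['pixels', 'mtx', 'cam_to_world']
0.1 [0.19230771 0.62032647 0.19401592] [-1.79905049e+02 -1.69317170e-02  1.62766696e+02]
```

View pics/scene0.png

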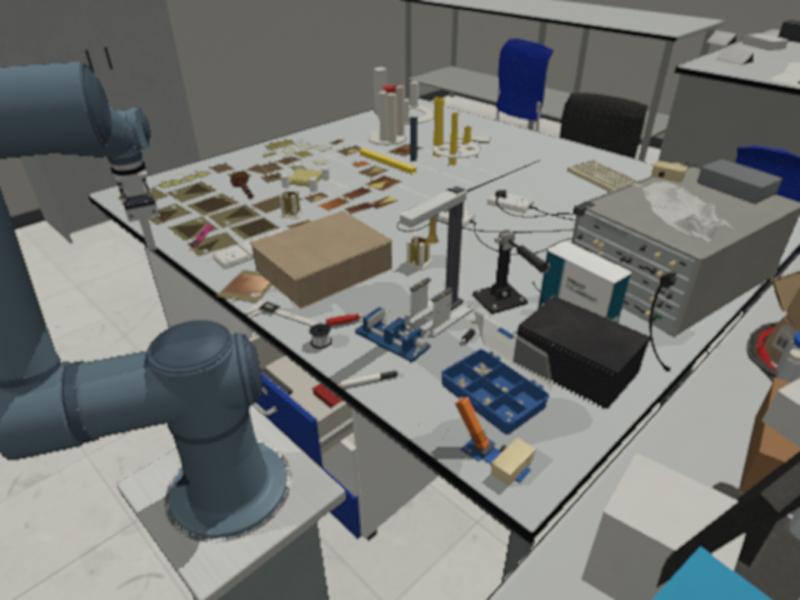

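View pics/top0.png

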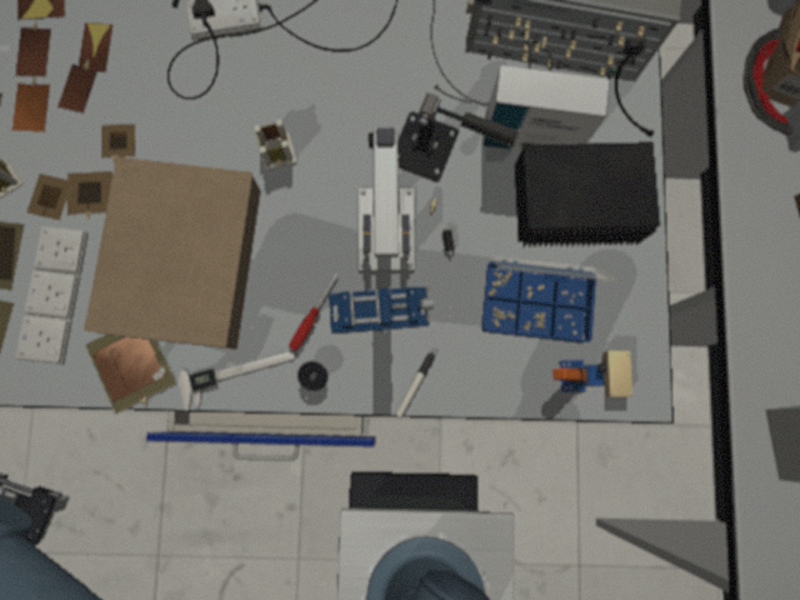

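The top view shows the paddle at (575,375) with its blade pointing right (world -y). The module is at (620,373), the stand at (385,230) opening toward the robot (down in the picture), the vice at (380,310) and the case at (540,300).

Next I'll measure roughly by colour.

```bash
cat > h.py <<'E'
import numpy as np,cv2
from scipy.spatial.transform import Rotation as Rn
def ray(f,uv):
    K=f["mtx"];T=f["cam_to_world"];uv=np.atleast_2d(uv).astype(float)
    d=np.c_[(uv[:,0]-K[0,2])/K[0,0],-(uv[:,1]-K[1,2])/K[1,1],-np.ones(len(uv))]
    return T[:3,3],d@T[:3,:3].T
def plane(f,uv,z):
    o,d=ray(f,uv); return o+d*((z-o[2])/d[:,2])[:,None]
def proj(f,P):
    T=f["cam_to_world"];p=(np.atleast_2d(P)-T[:3,3])@T[:3,:3];K=f["mtx"]
    return np.c_[K[0,2]+K[0,0]*p[:,0]/-p[:,2],K[1,2]-K[1,1]*p[:,1]/-p[:,2]]
def blob(f,lo,hi,roi=None,k=0):
    m=cv2.inRange(cv2.cvtColor(f["pixels"],cv2.COLOR_RGB2HSV),np.array(lo),np.array(hi))
    if roi is not None:
        z=np.zeros_like(m);x0,y0,x1,y1=roi;z[y0:y1,x0:x1]=m[y0:y1,x0:x1];m=z
    c=sorted(cv2.findContours(m,cv2.RETR_EXTERNAL,cv2.CHAIN_APPROX_NONE)[0],key=cv2.contourArea,reverse=True)
    return c[k][:,0,:] if len(c)>k else None
E
python3 - <<'E'
from h import *
L=lambda n:dict(np.load(n))
t=L("top0.npz");s=L("scene0.npz")
roi=(370,235,460,300)
for nm,lo,hi,z in(("orange",(3,150,90),(18,255,255),.05),("mod",(18,40,120),(35,200,255),.038),("blue",(100,120,40),(120,255,255),.003)):
    c=blob(t,lo,hi,roi)
    if c is None: print(nm,None);continue
    P=plane(t,c,z)[:,:2].astype(np.float32); print(nm,len(c),c.min(0),c.max(0),cv2.minAreaRect(P*1000))
# stand corners (from 800px view): base plate, rails
q=np.array([[358,187],[414,187],[415,272],[356,272],[385,130],[376,254],[397,254]])*.7
print(np.round(plane(t,q[:4],.0),3)[:,:2]); print(np.round(plane(t,q[5:],.31),3))
crop=np.hstack([cv2.resize(t["pixels"][90:215,235:305],None,fx=4.7,fy=4.7,interpolation=2),cv2.resize(s["pixels"][125:250,250:350],None,fx=4.7,fy=4.7,interpolation=2)])
cv2.imwrite("pics/c1.png",crop[:600,:800,::-1])
E
```

```text
orange 45 [388 258] [406 265] ((401.3048095703125, -248.15719604492188), (47.00182342529297, 18.17697525024414), 89.46934509277344)
mod 91 [426 245] [442 277] ((406.4869079589844, -348.61029052734375), (83.94580078125, 42.932945251464844), 1.518794059753418)
blue 39 [412 256] [421 268] ((404.62945556640625, -312.60504150390625), (24.362972259521484, 32.899505615234375), 89.02139282226562)
[[0.76  0.148]
 [0.763 0.037]
 [0.593 0.032]
 [0.589 0.145]]
[[0.554 0.101 0.31 ]
 [0.555 0.069 0.31 ]]
```

View pics/c1.png

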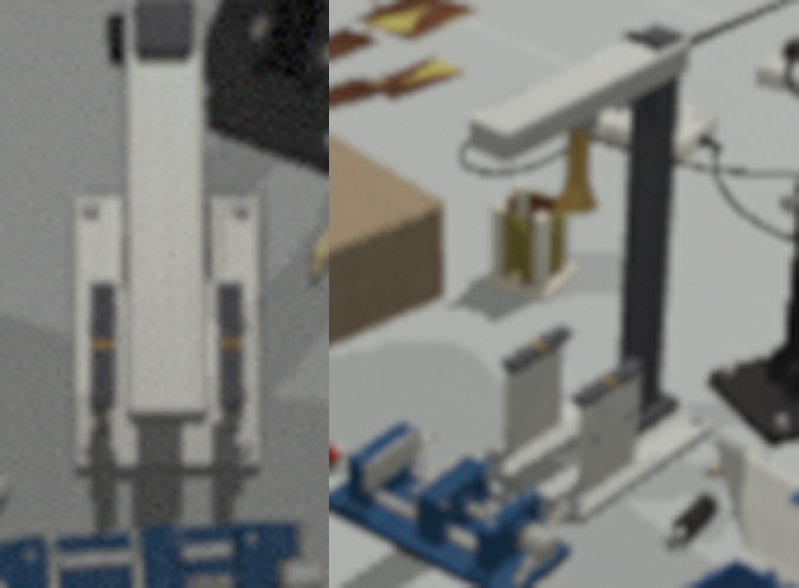

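The crop shows the rails with yellow marks at crop (102,344) and (231,344), and the probe arm between them. Next I'll measure the stand and go above the paddle for a wrist view.

Run:
```python
from h import *
from bench import r,hand,cams
t=dict(np.load("top0.npz"));s=dict(np.load("scene0.npz"))
hsv=cv2.cvtColor(t["pixels"],cv2.COLOR_RGB2HSV)
ym=[]
for roi in((250,155,263,172),(277,155,292,172)):
    x0,y0,x1,y1=roi;m=((hsv[y0:y1,x0:x1,0]>10)&(hsv[y0:y1,x0:x1,0]<35)&(hsv[y0:y1,x0:x1,1]>80))
    w=m*hsv[y0:y1,x0:x1,1].astype(float);v,u=np.mgrid[y0:y1,x0:x1];c=[(u*w).sum()/w.sum(),(v*w).sum()/w.sum()];ym.append(c)
    print("yellow",c,m.sum(),plane(t,[c],.1))
# dark rails
for roi in((250,148,265,180),(277,148,292,180)):
    x0,y0,x1,y1=roi; m=(hsv[y0:y1,x0:x1,2]<110).astype(np.uint8)
    cs=max(cv2.findContours(m,0,1)[0],key=cv2.contourArea)[:,0]+[x0,y0]
    P=plane(t,cs,.1)[:,:2].astype(np.float32)*1000;print("rail",cv2.minAreaRect(P))
# paddle height check: case, vice extents
for n,q,z in(("vice",[[330,288],[428,330],[428,288]],.06),("case",[[485,262],[595,340]],.047),("bench edge",[[670,420],[400,415]],0)):
    print(n,np.round(plane(t,np.array(q)*.7,z),3).tolist())
hand.grip(.06)
r.goto([.25,.42,.40],[180,0,160]); r.goto([.40,-.29,.42],[180,0,90])
f=cams.grab_frame("wrist");np.savez("w0.npz",**f);cv2.imwrite("pics/w0.png",f["pixels"][:,:,::-1])
o=r.observe();print(o["t"],o["eef_pos"],o["ee_rot"],o["joints"],f["cam_to_world"].round(3).tolist(),f["mtx"].tolist())
```

```text
yellow [np.float64(256.31304347826085), np.float64(162.60579710144927)] 7 [[0.64218501 0.12457125 0.1       ]]
yellow [np.float64(283.515306122449), np.float64(162.50510204081633)] 4 [[0.64455868 0.05456505 0.1       ]]
rail ((618.7915649414062, 123.99632263183594), (11.15076732635498, 40.03231430053711), 86.8223648071289)
rail ((638.119873046875, 54.42786407470703), (74.21456146240234, 12.909785270690918), 1.4614291191101074)
vice [[0.546, 0.189, 0.06], [0.473, 0.008, 0.06], [0.551, 0.009, 0.06]]
case [[0.606, -0.097, 0.047], [0.465, -0.301, 0.047]]
bench edge [[0.323, -0.453, 0.0], [0.319, 0.054, 0.0]]
4.5417 [ 0.40037728 -0.28942827  0.4200874 ] [1.79988833e+02 2.43970914e-03 9.00740863e+01] [-4.90414681e+01 -1.25208323e+01  9.31491140e+01  6.93781880e-03
  9.93625649e+01 -4.91144254e+01] [[1.0, -0.002, -0.001, 0.4], [0.002, 0.971, 0.238, -0.222], [0.0, -0.238, 0.971, 0.611], [0.0, 0.0, 0.0, 1.0]] [[295.6385822444228, 0.0, 278.4642297015915], [0.0, 295.6385822444228, 210.40234698488302], [0.0, 0.0, 1.0]]
```

View pics/w0.png

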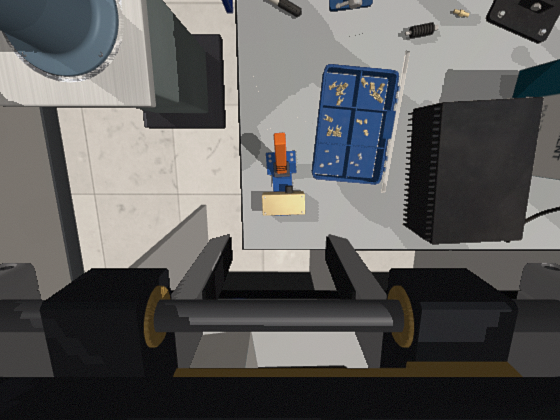

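The wrist view shows the paddle stem at (281,155), its heel at (281,163) and the module at (284,203). The case is at (355,125). I'll take a closer look at the paddle and one wrist look at the stand.

Run:
```python
from h import *
from bench import r,hand,cams
r.goto([.5,.09,.46],[180,0,180])
f=cams.grab_frame("wrist");np.savez("ws.npz",**f)
c=proj(f,[[.643,.0895,.1]])[0].astype(int);print(c,r.observe()["joints"].round(1))
a=f["pixels"][max(c[1]-60,0):c[1]+60,max(c[0]-60,0):c[0]+60]
r.goto([.40,-.32,.23],[180,0,90])
f=cams.grab_frame("wrist");np.savez("wp.npz",**f);print(r.observe()["t"])
q=proj(f,[[.403,-.31,.02]])[0].astype(int);print(q)
b=f["pixels"][max(q[1]-75,0):q[1]+75,max(q[0]-50,0):q[0]+50]
A=cv2.resize(a,(400,int(400*a.shape[0]/a.shape[1])),interpolation=2)[:600];B=cv2.resize(b,(400,int(400*b.shape[0]/b.shape[1])),interpolation=2)[:600]
H=np.zeros((600,800,3),np.uint8);H[:A.shape[0],:400]=A;H[:B.shape[0],400:]=B
cv2.imwrite("pics/c2.png",H[:,:,::-1])
```

```text
[279 248] [ -2.7 -10.1  87.1  -0.  103.  -92.6]
7.8583
[280 181]
```

View pics/c2.png

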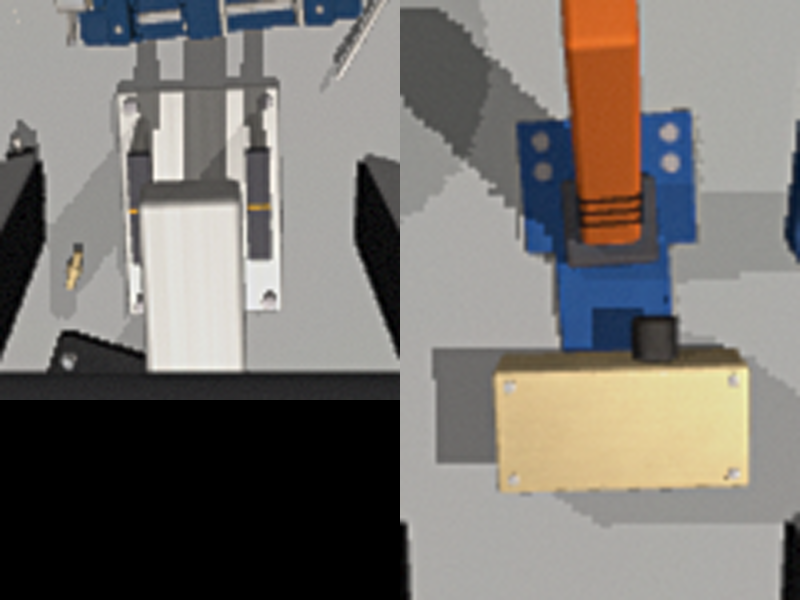

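Left crop (origin (219,188), ×3.33): the rails, with the right one at x 247–270, y 148–259, and the yellow marks at y≈209. Right crop (origin (230,106), ×4): the heel spans (517,124)–(696,240) and is turned about 4°. The module top spans (496,367)–(748,490) and is turned about 1.5°. Now I'll fit these.

Run:
```python
from h import *
f=dict(np.load("wp.npz"));g=dict(np.load("ws.npz"))
def rect(P):
    c,(a,b),th=cv2.minAreaRect((P[:,:2]*1000).astype(np.float32));return np.round([*c,a,b,th],2)
# module top, 4x upsample for sub-pixel
def up(f,roi,k=4):
    x0,y0,x1,y1=roi;im=cv2.resize(f["pixels"][y0:y1,x0:x1],None,fx=k,fy=k,interpolation=2)
    return cv2.cvtColor(im,cv2.COLOR_RGB2HSV),lambda c:(c+.5)/k-.5+[x0,y0]
h,tr=up(f,(230,106,330,256))
def cont(m):
    return max(cv2.findContours(cv2.morphologyEx(m.astype(np.uint8),cv2.MORPH_OPEN,np.ones((5,5))),0,1+0)[0],key=cv2.contourArea)[:,0]
gold=(h[...,0]>14)&(h[...,0]<32)&(h[...,1]>50)
print("gold V pct",np.percentile(h[...,2][gold],[5,20,50,80]))
for v in(170,185,200):
    print("mod",v,rect(plane(f,tr(cont(gold&(h[...,2]>v))),.038)))
blue=(h[...,0]>100)&(h[...,0]<120)&(h[...,1]>120)
b=cont(cv2.morphologyEx(blue.astype(np.uint8),cv2.MORPH_CLOSE,np.ones((3,3))))
v,u=np.nonzero(blue)
def edge(rows,side):
    p=[]
    for y in rows:
        x=u[v==y]; p.append([x.min()-.5 if side<0 else x.max()+.5,y])
    P=plane(f,tr(np.array(p)),.004)[:,:2]*1000; k=np.polyfit(P[:,1],P[:,0],1); return np.round(k,4),P[:,1].mean().round(1),np.polyval(k,P[:,1].mean()).round(1),np.round(np.degrees(np.arctan(-k[0])),2)
print("heelL",edge(range(135,240),-1));print("heelR",edge(range(125,232),1))
print("bladeL",edge(range(262,345),-1));print("bladeR",edge(range(252,312),1))
for n,xs,fn in(("rear",list(range(120,160))+list(range(245,287)),np.min),("frontL",range(128,150),np.max),("frontR",range(275,290),np.max)):
    p=np.array([[x,fn(v[u==x])] for x in xs]);P=plane(f,tr(p),.004)[:,:2]*1000;k=np.polyfit(P[:,0],P[:,1],1);print(n,P.mean(0).round(1),np.degrees(np.arctan(k[0])).round(2))
o=(h[...,0]>3)&(h[...,0]<18)&(h[...,1]>150)
v2,u2=np.nonzero(o)
for y in (10,30,60,90,150,180): x=u2[v2==y];print("stem row",y,x.min(),x.max(),end=';')
print()
# stand
h2,t2=up(g,(219,188,339,308))
dark=(h2[...,2]<105)
for n,(a,bb,c,d) in(("R",(292,170,330,320)),("L",(148,170,172,320))):
    m=np.zeros_like(dark);m[bb:d,a:c]=dark[bb:d,a:c];print(n,rect(plane(g,t2(cont(m)),.1)))
yel=(h2[...,0]>10)&(h2[...,0]<30)&(h2[...,1]>110);m=np.zeros_like(yel);m[220:270,140:340]=yel[220:270,140:340]
vv,uu=np.nonzero(m)
for s in(uu<240,uu>240):
    if s.any():print("yel",uu[s].min(),uu[s].max(),plane(g,t2(np.array([[uu[s].mean(),vv[s].mean()]])),.1).round(4))
```

```text
gold V pct [ 94. 209. 224. 229.]
mod 170 [ 409.92 -349.77   84.59   41.5     1.81]
mod 185 [ 410.   -349.92   83.82   41.16    1.8 ]
mod 200 [ 409.97 -349.79   83.27   40.58    1.69]
heelL (array([-7.160000e-02,  3.559798e+02]), np.float64(-271.7), np.float64(375.4), np.float64(4.1))
heelR (array([ -1.2078, 137.6114]), np.float64(-268.5), np.float64(461.9), np.float64(50.38))
bladeL (array([-7.280000e-02,  3.653073e+02]), np.float64(-312.1), np.float64(388.0), np.float64(4.16))
bladeR (array([  1.1   , 766.2099]), np.float64(-304.4), np.float64(431.4), np.float64(-47.73))
rear [ 403.6 -248.4] 4.19
frontL [ 380.8 -293.7] -1.84
frontR [ 431.1 -290.1] 0.12
stem row 10 163 236;stem row 30 164 237;stem row 60 167 237;stem row 90 170 238;stem row 150 174 238;stem row 180 176 240;
R [624.73 122.38  38.1   12.77   1.87]
L [625.93  50.65   8.36  40.54  89.17]
yel 155 165 [[0.6489 0.049  0.1   ]]
yel 297 323 [[0.6464 0.1233 0.1   ]]
```

```bash
cat >> h.py <<'E'
SP=0
def pose(b,yaw,back=0.,flip=False):
    """TCP pose for blade point b, paddle yaw; back = retreat along the stem"""
    Rz=Rn.from_euler('z',yaw,degrees=True).as_matrix();a=np.radians(35)
    z=np.array([np.sin(a),0,-np.cos(a)]);y=np.array([0,1.,0])*(-1 if flip else 1);x=np.cross(y,z)
    p=np.array(b)+Rz@(np.array([-.111,0,.070])-z*(.006+back))
    return p.tolist(),Rn.from_matrix(Rz@np.c_[x,y,z]).as_euler('xyz',degrees=True).tolist()
P0=np.array([.4105,-.349,.004]);Y0=-85.85
E
python3 - <<'E'
from h import *
from bench import r,hand,cams
print(r.observe()["joints"].round(1))
S=np.array([.6455,.089]);
for flip in(0,1):
    for n,b,y,k in(("pre",P0,Y0,.12),("grasp",P0,Y0,0),("lift",P0+[0,0,.22],Y0,0),("mid",[.50,-.15,.225],-45,0),("front",[S[0]-.16,S[1]-.005,.224],1.8,0),("low",[S[0]-.16,S[1]-.005,.085],1.8,0),("in",[*S,.085],1.8,0),("in",[*S,.125],1.8,0)):
        p,o=pose(b,y,k,flip);q=r.solve_ik(p,o);print(flip,n,np.round(p,3),np.round(o,1),None if q is None else np.round(q,1))
E
```

```text
[-51.3  -6.5 107.    0.   79.4 -51.4]
0 pre [ 0.397 -0.166  0.177] [180.   35.   94.1] [-17.  -20.3 129.8 -37.3  62.1  -5.7]
0 grasp [ 0.402 -0.235  0.079] [180.   35.   94.1] [-26.5  -7.5 131.5 -43.7  45.6  -2.1]
0 lift [ 0.402 -0.235  0.299] [180.   35.   94.1] [-26.5 -25.6 120.5 -32.   68.8 -23.1]
0 mid [ 0.419 -0.069  0.3  ] [180.  35. 135.] [-12.5 -43.2 130.7 -20.2  63.4 -53.1]
0 front [0.371 0.08  0.299] [-180.    35.  -178.2] None
0 low [0.371 0.08  0.16 ] [-180.    35.  -178.2] None
0 in [0.531 0.085 0.16 ] [-180.    35.  -178.2] [  -5.2  -21.   132.2    7.1   34.2 -101.6]
0 in [0.531 0.085 0.2  ] [-180.    35.  -178.2] [  -5.2  -24.4  130.2    6.2   39.7 -100.5]
1 pre [ 0.397 -0.166  0.177] [180.  -35.  -85.9] None
1 grasp [ 0.402 -0.235  0.079] [180.  -35.  -85.9] None
1 lift [ 0.402 -0.235  0.299] [180.  -35.  -85.9] [-26.5 -25.6 120.5 -32.   68.8 156.9]
1 mid [ 0.419 -0.069  0.3  ] [180. -35. -45.] [-12.5 -43.2 130.7 -20.2  63.4 126.9]
1 front [0.371 0.08  0.299] [180.  -35.    1.8] None
1 low [0.371 0.08  0.16 ] [180.  -35.    1.8] None
1 in [0.531 0.085 0.16 ] [180.  -35.    1.8] [ -5.2 -21.  132.2   7.1  34.2  78.4]
1 in [0.531 0.085 0.2  ] [180.  -35.    1.8] [ -5.2 -24.4 130.2   6.2  39.7  79.5]
```

Run:
```python
from h import *
from bench import r
S=np.array([.6455,.089]);c,s=np.cos(np.radians(1.8)),np.sin(np.radians(1.8))
for z in(.085,.125,.16,.2,.24,.28):
    L=[]
    for d in np.arange(0,.17,.01):
        p,o=pose([S[0]-d*c,S[1]-d*s,z],1.8);q=r.solve_ik(p,o)
        L.append(round(d,2) if q is not None else -1)
    print(z,"max d",max(L))
for z in(.085,.125,.16,.24):
  for d in (.1,.16,.2):
    L=[yaw for yaw in range(-90,91,10) if r.solve_ik(*pose([S[0]-d,S[1],z],yaw)) is not None];print(z,d,L)
p,o=pose([S[0]-.1,S[1],.125],1.8);print(r.solve_ik(p,o))
```

```text
0.085 max d 0.09
0.125 max d 0.12
0.16 max d 0.13
0.2 max d 0.13
0.24 max d 0.13
0.28 max d 0.14
0.085 0.1 [-90, -80, -70, -60, -50, -40, -30, -20, -10, 0, 20, 70, 80, 90]
0.085 0.16 [-90, -80, -70, -60, -50, -40, -30, -20, 70, 80, 90]
0.085 0.2 [-90, -80, -70, -60, -50, -40, -30, 60, 70, 80, 90]
0.125 0.1 [-90, -80, -70, -60, -50, -40, -30, -20, -10, 0, 10, 20, 70, 80, 90]
0.125 0.16 [-90, -80, -70, -60, -50, -40, -30, -20, 70, 80, 90]
0.125 0.2 [-90, -80, -70, -60, -50, -40, -30, -20, 70, 80, 90]
0.16 0.1 [-90, -80, -70, -60, -50, -40, -30, -20, -10, 0, 10, 20, 80, 90]
0.16 0.16 [-90, -80, -70, -60, -50, -40, -30, -20, -10, 70, 80, 90]
0.16 0.2 [-90, -80, -70, -60, -50, -40, -30, -20, 70, 80, 90]
0.24 0.1 [-90, -80, -70, -60, -50, -40, -30, -20, -10, 0, 10, 20, 30, 80, 90]
0.24 0.16 [-90, -80, -70, -60, -50, -40, -30, -20, -10, 30, 80, 90]
0.24 0.2 [-90, -80, -70, -60, -50, -40, -30, -20, 80, 90]
[  -7.17820447  -47.00811484  142.65551868    6.72230795   49.87864345
 -101.71787745]
```

Run:
```python
from h import *
from bench import r,hand,cams
hand.grip(.05)
p,o=pose(P0,Y0,.12);r.goto(p,o)
p,o=pose(P0,Y0);hit=r.move_straight(p,vel=.12,contact_N=8);s=r.observe();print(hit,s["t"],np.round(np.array(s["eef_pos"])-p,4),s["wrist_force"])
hand.grip(.0,50);s=r.observe();print(s["t"],s["grip_width"],s["grip_force"],s["wrist_force"])
f=cams.grab_frame("top");np.savez("t1.npz",**f)
g=cams.grab_frame("scene");np.savez("s1.npz",**g);w=cams.grab_frame("wrist")
H=np.hstack([cv2.resize(f["pixels"][200:305,350:490],(400,300),interpolation=2),cv2.resize(g["pixels"][250:355,290:430],(400,300),interpolation=2)])
H=np.vstack([H,cv2.resize(w["pixels"],(800,600))[0:300]])
cv2.imwrite("pics/g1.png",H[:,:,::-1])
```

```text
False 10.1917 [ 0.0004 -0.0002  0.0006] [-0.29650173  0.18385126 -0.08253197]
10.775 0.019819659037910924 49.999796748161316 [0.01247638 1.44051198 2.89390605]
```

View pics/g1.png

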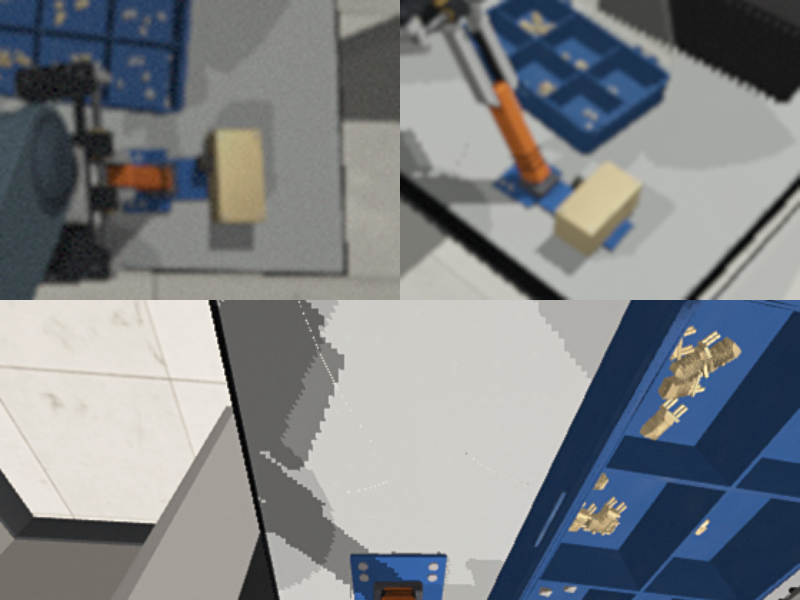

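The stem is gripped (width 19.8 mm), and the module is still seated on the blade at (240,175) in the top crop. Next I'll lift, carry and hover over the rails.

```bash
cat >> h.py <<'E'
YS=1.8
def at(d,z,S=(.6455,.089),yaw=YS,off=(0,0)):
    a=np.radians(yaw);c,s=np.cos(a),np.sin(a)
    return [S[0]-d*c,S[1]-d*s,z]
E
python3 - <<'E'
from h import *
from bench import r,hand,cams
# module relative to the paddle: x +.6 mm, y -1.0 mm, yaw -2.35 deg -> paddle yaw at stand
mx,my,mw=.0006,-.001,-2.35
yaw=YS-mw; a=np.radians(yaw)
S=np.array([.6455,.089])-[mx*np.cos(a)-my*np.sin(a),mx*np.sin(a)+my*np.cos(a)]
np.save("S.npy",[*S,yaw]);print(S,yaw)
def go(b,y,v):
    p,o=pose(b,y);r.move_straight(p,vel=v,frame=o)
def ins(d,z):
    q=np.radians(YS);return [S[0]-d*np.cos(q),S[1]-d*np.sin(q),z]
for d,z in((.11,.2),(.11,.125),(.05,.125),(0,.125),(0,.085),(.085,.085)):
    print(d,z,r.solve_ik(*pose(ins(d,z),yaw)) is not None)
go(P0+[0,0,.03],Y0,.05); s=r.observe();print(s["t"],s["wrist_force"],s["wrist_torque"],s["grip_force"])
go(P0+[0,0,.2],Y0,.12)
try: go(ins(.11,.2),yaw,.11)
except r.IKError as e:
    print("split",e);go([.50,-.15,.2],-45,.11);go(ins(.11,.2),yaw,.11)
s=r.observe();print(s["t"],s["eef_pos"])
t=cams.grab_frame("top");g=cams.grab_frame("scene");np.savez("t2.npz",**t);np.savez("s2.npz",**g)
c=proj(t,[ins(.11,.22)])[0].astype(int);e=proj(g,[ins(.11,.22)])[0].astype(int)
k=lambda f,c:cv2.resize(f["pixels"][max(c[1]-50,0):c[1]+50,c[0]-65:c[0]+65],(400,308),interpolation=2)
cv2.imwrite("pics/f1.png",np.hstack([k(t,c),k(g,e)])[:,:,::-1])
E
```

```text
[0.64482921 0.08995396] 4.15
0.11 0.2 True
0.11 0.125 True
0.05 0.125 True
0 0.125 True
0 0.085 True
0.085 0.085 True
11.675 [ 0.27124958  0.094092   -1.50442754] [0.58505607 0.10692706 0.00272584] 49.99745965003967
16.2417 [0.42073152 0.07812772 0.27489537]
```

View pics/f1.png

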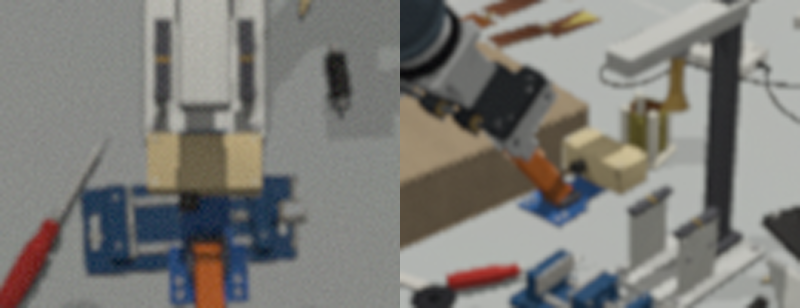

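The module sits level on the blade in front of the stand (gold at (205,160) in the top crop and (605,160) in the scene crop). Now I'll lower it, insert it to the hover position and measure it in the top view.

```bash
cat >> h.py <<'E'
try: SX,SY,PYAW=np.load("S.npy")
except Exception: pass
def ins(d,z,lat=0):
    q=np.radians(YS);return [SX-d*np.cos(q)-lat*np.sin(q),SY-d*np.sin(q)+lat*np.cos(q),z]
def module_edges(f,z,guess):
    """far (+x), left (+y) and right (-y) top edges of the gold box in the top view, cast on plane z; returns centre (m), yaw"""
    c=proj(f,[[*guess,z]])[0].astype(int);x0,y0=c-[30,22];k=6
    im=cv2.resize(f["pixels"][y0:y0+44,x0:x0+60],None,fx=k,fy=k,interpolation=2);h=cv2.cvtColor(im,cv2.COLOR_RGB2HSV)
    m=((h[...,0]>12)&(h[...,0]<36)&(h[...,1]>60)).astype(np.uint8)
    m=cv2.morphologyEx(m,cv2.MORPH_OPEN,np.ones((7,7)))
    v,u=np.nonzero(m);tr=lambda p:(np.array(p)+.5)/k-.5+[x0,y0]
    far=[[x,v[u==x].min()-.5] for x in range(u.min()+12,u.max()-11)]
    rows=range(v.min()+20,v.min()+80)
    L=[[u[v==y].min()-.5,y] for y in rows];R=[[u[v==y].max()+.5,y] for y in rows]
    out=[plane(f,tr(p),z)[:,:2] for p in(far,L,R)]
    return m,out
E
python3 - <<'E'
from h import *
from bench import r,hand,cams
def go(b,y,v):
    p,o=pose(b,y);r.move_straight(p,vel=v,frame=o)
go(ins(.11,.13),PYAW,.1);go(ins(0,.13),PYAW,.06);r.wait(.3)
t=cams.grab_frame("top");np.savez("t3.npz",**t);g=cams.grab_frame("scene");np.savez("s3.npz",**g)
s=r.observe();print(s["t"],s["wrist_force"],s["eef_pos"])
for n in("t2.npz","t3.npz"):
    f=dict(np.load(n));z,gs=(.234,(SX-.11,SY)) if n=="t2.npz" else (.164,(SX,SY))
    m,(F,L,R)=module_edges(f,z,gs)
    kl=np.polyfit(L[:,0],L[:,1],1);kr=np.polyfit(R[:,0],R[:,1],1)
    print(n,"far x by y:",[(round(float(np.median(F[i:i+20,1])),4),round(float(np.median(F[i:i+20,0])),4)) for i in range(0,len(F),25)])
    print(" L",L.mean(0).round(4),np.degrees(np.arctan(kl[0])).round(2),"R",R.mean(0).round(4),np.degrees(np.arctan(kr[0])).round(2),"width",(L.mean(0)-R.mean(0)).round(4))
k=lambda f,c,w=65,hh=50:cv2.resize(f["pixels"][max(c[1]-hh,0):c[1]+hh,c[0]-w:c[0]+w],(400,308),interpolation=2)
c=proj(t,[ins(0,.16)])[0].astype(int);e=proj(g,[ins(0,.15)])[0].astype(int)
cv2.imwrite("pics/i1.png",np.hstack([k(t,c,39,30),k(g,e,39,30)])[:,:,::-1])
E
```

```text
19.575 [ 0.17382477 -0.69267949 -2.61185923] [0.53068206 0.08167924 0.20493827]
t2.npz far x by y: [(0.12, 0.5502), (0.1105, 0.5495), (0.101, 0.5485), (0.0915, 0.5491), (0.082, 0.5498), (0.0725, 0.5496), (0.063, 0.5507), (0.0536, 0.5524)]
 L [0.531  0.1271] 3.83 R [0.5334 0.044 ] 0.07 width [-0.0024  0.0831]Traceback (most recent call last):
  File "<stdin>", line 10, in <module>
  File "h.py", line 41, in module_edges
    far=[[x,v[u==x].min()-.5] for x in range(u.min()+12,u.max()-11)]
            ~~~~~~~~~~~^^
    return umr_minimum(a, axis, None, out, keepdims, initial, where)
ValueError: zero-size array to reduction operation minimum which has no identity
```

Run:
```python
from h import *
t=dict(np.load("t3.npz"));g=dict(np.load("s3.npz"))
z=.164
c=proj(t,[ins(0,z)])[0];x0,y0=c.astype(int)-[30,22];k=6
im=cv2.resize(t["pixels"][y0:y0+44,x0:x0+60],None,fx=k,fy=k,interpolation=2);h=cv2.cvtColor(im,cv2.COLOR_RGB2HSV)
m=((h[...,0]>12)&(h[...,0]<36)&(h[...,1]>60)).astype(np.uint8);m=cv2.morphologyEx(m,1*2,np.ones((7,7)))
v,u=np.nonzero(m);tr=lambda p:(np.array(p)+.5)/k-.5+[x0,y0]
print(u.min(),u.max(),v.min(),v.max())
for n,cs in(("left",range(u.min()+10,u.min()+50,8)),("right",range(u.max()-50,u.max()-8,8))):
    for x in cs:
        q=v[u==x]
        if len(q): P=plane(t,tr([[x,q.min()-.5],[x,q.max()+.5]]),z);print(n,x,q.min(),q.max(),P[:,:2].round(4).tolist())
P=plane(t,tr([[u.min()-.5,np.median(v[u==u.min()+3])],[u.max()+.5,np.median(v[u==u.max()-3])]]),z);print("sides",P.round(4).tolist())
# the expected module corners, projected
kk=lambda f,c,w=39,hh=30:cv2.resize(f["pixels"][int(c[1])-hh:int(c[1])+hh,int(c[0])-w:int(c[0])+w],(400,308),interpolation=2)
e=proj(g,[ins(0,.15)])[0]
cv2.imwrite("pics/i1.png",np.hstack([kk(t,c),kk(g,e)])[:,:,::-1]);print(c,e)
```

```text
88 289 101 218
left 98 112 213 [[0.654, 0.1265], [0.6112, 0.125]]
left 106 105 218 [[0.6571, 0.1233], [0.6092, 0.1217]]
left 114 104 216 [[0.6576, 0.12], [0.6101, 0.1185]]
left 122 103 210 [[0.6581, 0.1168], [0.6127, 0.1153]]
left 130 104 206 [[0.6578, 0.1135], [0.6145, 0.1121]]
right 247 101 206 [[0.6605, 0.0657], [0.6159, 0.0645]]
right 255 102 211 [[0.6602, 0.0624], [0.6139, 0.0612]]
right 263 102 216 [[0.6603, 0.0591], [0.6119, 0.0579]]
right 271 103 214 [[0.66, 0.0559], [0.6129, 0.0547]]
right 279 109 204 [[0.6575, 0.0525], [0.6171, 0.0516]]
sides [[0.6372, 0.1302, 0.164], [0.6423, 0.0479, 0.164]]
[269.68964176 155.22891483] [300.57543887 189.52349245]
```

View pics/i1.png

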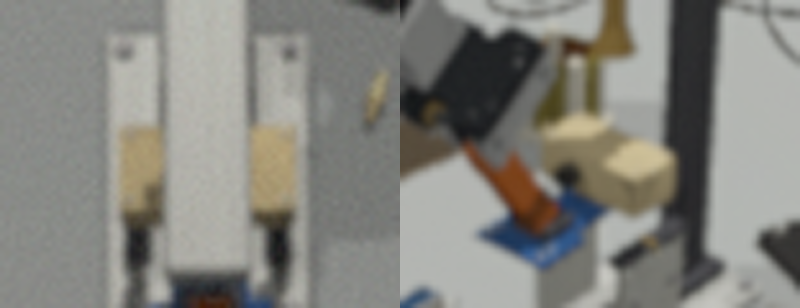

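The module is level over the rails (top crop gold at (142,175) and (272,170)). In the top view it sits about 4 mm short of the yellow marks. I'll correct that, lower it, and measure again before drawing out.

```bash
cat > m.py <<'E'
from h import *
def meas(t,z,guess):
    c=proj(t,[[*guess,z]])[0];x0,y0=c.astype(int)-[30,22];k=6
    im=cv2.resize(t["pixels"][y0:y0+44,x0:x0+60],None,fx=k,fy=k,interpolation=2);h=cv2.cvtColor(im,cv2.COLOR_RGB2HSV)
    m=((h[...,0]>12)&(h[...,0]<36)&(h[...,1]>60)).astype(np.uint8);m=cv2.morphologyEx(m,2,np.ones((7,7)))
    n,lab,st,_=cv2.connectedComponentsWithStats(m);keep=np.argsort(-st[1:,4])[:2]+1;m=np.isin(lab,keep)
    v,u=np.nonzero(m);tr=lambda p:(np.array(p)+.5)/k-.5+[x0,y0]
    P=lambda p,zz:plane(t,tr(p),zz)[:,:2]
    F=P([[x,v[u==x].min()-.5] for x in np.unique(u)[18:-18]],z)
    L=P([[u.min()-.5,np.median(v)]],z)[0];R=P([[u.max()+.5,np.median(v)]],z)[0]
    a,b=F[F[:,1]>guess[1]],F[F[:,1]<guess[1]];a,b=np.median(a,0),np.median(b,0)
    yaw=np.degrees(np.arctan2(b[0]-a[0],a[1]-b[1]))
    fx=a[0]+(b[0]-a[0])*(a[1]-(L[1]+R[1])/2)/(a[1]-b[1])
    return "centre x %.4f (erosion +.0008) y %.4f yaw %.2f width %.4f"%(fx-.021,(L[1]+R[1])/2,yaw,L[1]-R[1])
E
python3 - <<'E'
from m import *
from bench import r,hand,cams
print("hover",meas(dict(np.load("t3.npz")),.164,(SX,SY)))
def go(b,y,v):
    p,o=pose(b,y);r.move_straight(p,vel=v,frame=o)
Y=PYAW-.3
go(ins(-.004,.13,.0004),Y,.02)
t=cams.grab_frame("top");print("moved",meas(t,.164,(SX,SY)))
for z in(.110,.106,.103,.100,.097,.094,.090,.086):
    go(ins(-.004,z,.0004),Y,.03);s=r.observe();print(z,s["t"],s["wrist_force"].round(2),s["wrist_torque"].round(2))
t=cams.grab_frame("top");np.savez("t4.npz",**t);g=cams.grab_frame("scene");np.savez("s4.npz",**g);print("down",meas(t,.134,(SX,SY)))
c=proj(t,[ins(0,.13)])[0];e=proj(g,[ins(0,.11)])[0]
kk=lambda f,c,w=39,hh=30:cv2.resize(f["pixels"][int(c[1])-hh:int(c[1])+hh,int(c[0])-w:int(c[0])+w],(400,308),interpolation=2)
cv2.imwrite("pics/d1.png",np.hstack([kk(t,c),kk(g,e)])[:,:,::-1])
E
```

```text
hover centre x 0.6380 (erosion +.0008) y 0.0889 yaw 2.63 width 0.0823
moved centre x 0.6423 (erosion +.0008) y 0.0896 yaw 2.14 width 0.0820
0.11 20.8 [ 0.07  0.72 -1.87] [-0.03  0.69  0.  ]
0.106 21.0833 [-1.41 -0.15 -2.37] [0.02 0.64 0.02]
0.103 21.3333 [-0.24  0.41 -1.88] [-0.01  0.63 -0.02]
0.1 21.5833 [-0.59  0.19 -1.6 ] [-0.01  0.42 -0.04]
0.097 21.8333 [-0.34 -0.26 -0.7 ] [-0.04  0.43  0.02]
0.094 22.0833 [ 0.19  0.06 -0.33] [-0.06  0.45  0.03]
0.09 22.3667 [ 0.6   0.2  -0.51] [-0.02  0.49  0.  ]
0.086 22.65 [ 0.49 -0.65 -0.84] [ 0.03  0.42 -0.01]
down centre x 0.6438 (erosion +.0008) y 0.0894 yaw 1.92 width 0.0823
```

View pics/d1.png

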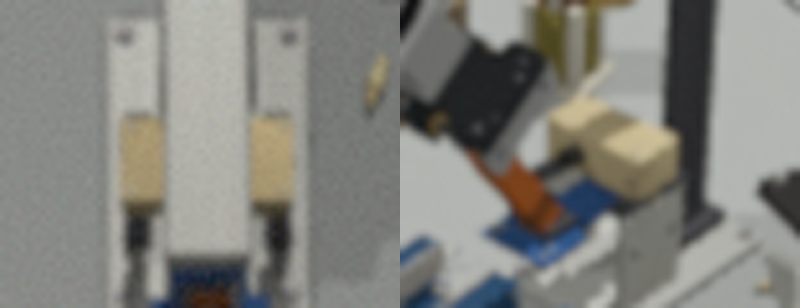

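The module sits level across both rails, with its centre within about 1 mm of the yellow marks and yaw 1.9°. The blade is free beneath it, so I'll draw it out and lay the paddle back at its original free spot.

Run:
```python
from m import *
from bench import r,hand,cams
def go(b,y,v,**k):
    p,o=pose(b,y);return r.move_straight(p,vel=v,frame=o,**k)
Y=PYAW-.3
go(ins(.083,.086,.0004),Y,.05)
t=cams.grab_frame("top");print("out",meas(t,.134,(SX,SY)))
go(ins(.105,.13),Y,.08);go(ins(.11,.2),Y,.1)
go(P0+[0,0,.2],Y0,.14);go(P0+[0,0,.03],Y0,.12)
print(r.observe()["wrist_force"],go(P0+[0,0,.0005],Y0,.03,contact_N=6))
s=r.observe();print(s["t"],s["eef_pos"]-np.array(pose(P0,Y0)[0]),s["wrist_force"])
hand.grip(.05);r.wait(.2)
p,o=pose(P0,Y0,.13);r.move_straight(p,vel=.1);r.wait(.3)
t=cams.grab_frame("top");g=cams.grab_frame("scene");print("final",meas(t,.134,(SX,SY)),r.observe()["t"])
H=np.hstack([cv2.resize(t["pixels"][90:310,230:470],(400,367),interpolation=2),cv2.resize(g["pixels"][125:355,230:480],(400,367),interpolation=2)])
cv2.imwrite("pics/e1.png",H[:,:,::-1])
```

```text
out centre x 0.6437 (erosion +.0008) y 0.0894 yaw 1.72 width 0.0823
[ 0.56704557 -0.0125164  -1.71659767] False
31.4 [ 1.60193267e-04 -6.73316104e-05  6.89566722e-04] [-0.21411973 -0.20364114 -0.87971   ]
final centre x 0.6438 (erosion +.0008) y 0.0894 yaw 2.15 width 0.0823 34.1083
```

View pics/e1.png

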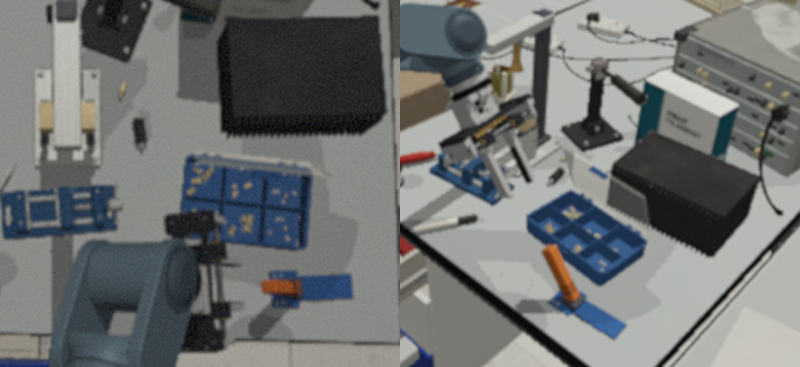

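The paddle lies flat and free at (310,287) in the top crop, the module rests on the rails at (68,118), and the gripper is clear of everything.

```bash
python3 -c "
from bench import order
print(order.hand_in())"
```

```text
the job is handed in; nothing more can be done
None
```

I set the module down across the two rails, within about 1 mm and 1° of square and centred by the top camera, then laid the empty paddle flat on free bench at its original spot and handed the job in at about 34 s.

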